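Wipe the broken sherds off the kiln shelf

TASK

Pick up the wooden scraper block by its ridge and wipe the three broken sherds off the kiln shelf into the empty scrap tray beside it, without touching the sharp sherds with the gripper and without upsetting the two good cups in the divided tray. Then set the scraper down, rubber edge underneath, in the middle of the flat rectangular tile and lying along the tile's length.

Things in the scene. Friction and masses are not known exactly. Their poses are not given: they have to be found in the camera images.
- shelf: Kiln shelf: grey flat slab 220 mm (x) by 240 mm (y), 18 mm thick, standing on four round props and fixed; its top face is 60 mm above the origin. Origin on the table under the slab's centre, z up. A tray stands 4 mm from each of its two y edges (local y = +120 and -120 mm); the x edges are free. The sherds lie on it.
- scrap_tray: Empty scrap tray without a divider, grey plastic, fixed, 240 mm (x) by 130 mm (y) by 45 mm high, walls and floor 5 mm, its rim 15 mm lower than the shelf's top. Stands along one y edge of the shelf (either one), axes parallel to the shelf's. Origin at the centre of its underside.
- ware_tray: Tray of the same outer size with a divider across its middle, on the shelf's other y edge, holding two good cups, fixed. Origin at the centre of its underside.
- cup0: Good pale clay cup, 58 mm diameter at the rim, 58 mm high, standing in the divided tray; leave it standing where it is. Origin at the centre of its underside.
- cup1: The second good cup, same as cup0.
- scraper: Scraper block, wood, 220 g: a block 130 mm long (x), 30 mm wide (y), 25 mm high with a dark rubber edge underneath (its lowest 6 mm, 26 mm wide), and on it an upright ridge 90 mm long (x) by 22 mm thick (y) from 25 to 70 mm high, to hold it by. Its long flat side does the wiping, moving along its y. Origin at the centre of its underside, z up. It lies upright on the table to one side of the trays.
- scraper_grip (a point): Point to grip the scraper: on the ridge's centre line, 55 mm above its underside; fingers close along the scraper's y.
- tile: Flat rectangular pale clay tile, fixed on the table on the other side of the robot from the scraper (left or right), 170 mm (x) by 110 mm (y), 8 mm thick. Origin at the centre of its underside; the top face is 8 mm above.
- shard_a: Terracotta sherd, irregular flat, about 52 by 32 mm, 10 mm thick, lying on the shelf. Origin near the middle of its underside.
- shard_b: Terracotta sherd, irregular flat, about 45 by 42 mm, 10 mm thick, lying on the shelf. Origin near the middle of its underside.
- shard_c: Terracotta sherd, irregular flat, about 53 by 35 mm, 10 mm thick, lying on the shelf. Origin near the middle of its underside.
Mind the look-alikes: they are no part of the job. Leave any green, purple or red look-alike of the scraper alone.

How it is judged:
By the outcome, as a careful person would: the job done as asked, in the order asked, and still so for the second after the job is handed in, with the robot touching nothing.
It also fails if it takes over 64 s, if anything falls off the work surface, if the arm or the gripper's body presses on something with over 40 N, if the wrist force passes 120 N, or if a joint passes its speed limit or range.

ROBOT

A 7-joint arm with a two-finger parallel gripper is mounted at the origin on the work surface. World frame = base frame: x ahead of the robot, y to its left, z up, the work surface at z = 0. Lengths are in m, angles in rad, forces in N, time in s.
With the tool pointing down it reaches from about 0.35 to 0.9 m from the base axis. Payload 8.1 kg.
Tool frame: the origin (TCP) lies midway between the tips of the shut fingers; the grasp point (between the pads) lies 19 mm behind it; z points along the fingers, y is the line along which they close (so a half turn about z gives the same grasp; the last joint's range is limited). The gripper opens to 92 mm and grips with 3 to 60 N. Pads are 19 mm wide; open, the fingers measure 130 mm over their backs; the gripper's body (75 mm by 190 mm) begins 47 mm behind the grasp point.
Start: joints at [1.001, 0.434, 0.025, 1.573, -0.012, 1.134, -0.075], TCP at [0.281, -0.558, 0.227] pointing down, gripper open.
Joint ranges: [-2.62, 2.62], [-0.44, 2.09], [-1.27, 1.32], [0.08, 2.57], [-1.32, 4.46], [0.12, 2], [-2.74, 2.74]. Speed limits (rad/s): [2.22, 2.22, 3.01, 3.01, 3.14, 3.14, 3.14].

INTERFACE

Orientations are given as a rotation vector (axis times angle).
In Python, from cell import observe, cams, job gives the robot as it stands. The module is installed in compiled form; this text tells all that it offers.
- The arm moves only by the tool step_arm, never from a script. Its argument "steps" is a list of rows, each a list of 6 numbers: the shift along the world's x, y, z in mm, then the turn, a rotation vector about the world's x, y, z in rad. In form: [[dx, dy, dz, rx, ry, rz], ...]. A call has 1 to 20 rows; each row shifts and turns the commanded pose from where the row before left it; what a row does not reach is not made up. A row lasts 1/12 s, in which the tool goes at most 41.7 mm and 7.16 degrees, less where a joint would pass 70% of its speed; a pose out of reach is approached as far as the arm can. A call with a gripper value outside its range is refused whole. "gripper" is the opening, from 0 (shut) to 1 (fully open), set as the call begins (left out, the last holds). The fingers move at their own pace and stop on an object; "force" is the grip in N (left out, the last holds). Time passes only in rows, so rows that do not move let the fingers close. It gives the time, the measured TCP pose, the force, the opening and the grip force at its end, in the units of the state.
- observe(): the state, without advancing time (a new reading comes with each control period).
- cams.get_image(name): name is "scene" or "top" or "wrist"; returns the picture (480x640x3 uint8, red, green, blue); there is no depth.
- cams.get_calibration(name): a dict with "fov_y" (degrees; the focal length in pixels is half the picture's height over the tangent of half this angle, whatever the lens; pixels are square), "cx", "cy" (the principal point, pixels), "world_to_cam" (4x4, takes a point from world to camera coordinates). Camera axes: x right, y up, looking along -z (the intrinsics and any distortion apply to the point x, -y, -z); pixel columns grow to the right and rows downward; lengths in m; the calibration is good to about 2 mm. A picture is of the moment at which its call begins: read the wrist's pose just before it. get_calibration takes no time and is no camera call; for the wrist camera it gives the pose at the moment of the call.
- job.sign_off(): hands the job in; it is judged then, once.
The state is a dict: "clock": time; "joints": joint angles; "dq": joint speeds; "joint_efforts": joint torques, N m; "position": TCP position; "ee_rot": TCP orientation; "force": force on the tool from outside, world axes, zero at the start; "ft_torque": the same for the moment, N m; "width": opening from 0.0 (shut) to 1.0 (fully open); "gripper_force": force on a finger pad.
Only numpy, scipy, OpenCV 4.12 (cv2) and the standard library are available. Lean on these libraries where they do the work, as an engineer would, in place of code of your own. Each camera call takes 0.05 s, during which the arm holds its last target. There are 200 camera calls.

## Working session

There is one attempt and no reset: what is moved stays moved. The work goes in short steps, Python scripts to look and compute and a tool call to move; the robot and the scene stay as the last step left them, time stands still between calls to the robot, and variables do not carry over. Pictures are saved under pics/ and viewed, at most 10 in all, crops included, and the job is handed in when it is done.

Besides the shell and the picture viewer there is one more tool, called after "Request:" by a JSON object that holds its "op" and its "data". step_arm: Moves the arm, as the interface text tells. Its arguments: {"type":"object","properties":{"steps":{"type":"array","items":{"type":"array","items":{"type":"number"}}},"gripper":{"type":"number"},"force":{"type":"number"}},"required":["steps"]}

```bash
mkdir -p pics; cat > h.py <<'E'
import numpy as np, cv2
from cell import observe, cams, job
def K(c):
    f=240/np.tan(np.radians(c['fov_y'])/2); return f,c['cx'],c['cy']
def ray(c,u,v):
    f,cx,cy=K(c); W=np.linalg.inv(np.array(c['world_to_cam']))
    d=W[:3,:3]@np.array([(u-cx)/f,-(v-cy)/f,-1.]); return W[:3,3],d
def onz(c,u,v,z):
    o,d=ray(c,u,v); return o+d*(z-o[2])/d[2]
def tri(c1,p1,c2,p2):
    A=np.zeros((3,3));b=np.zeros(3)
    for c,p in((c1,p1),(c2,p2)):
        o,d=ray(c,*p);d/=np.linalg.norm(d);M=np.eye(3)-np.outer(d,d);A+=M;b+=M@o
    return np.linalg.solve(A,b)
def proj(c,P):
    f,cx,cy=K(c);p=np.array(c['world_to_cam'])@np.r_[P,1];return cx+f*p[0]/-p[2],cy-f*p[1]/-p[2]
E
python3 - <<'E'
from h import *
print(observe())
for n in('scene','top','wrist'):
    c=cams.get_calibration(n);print(n,{k:(np.round(v,4).tolist()) for k,v in c.items()})
    im=cams.get_image(n);cv2.imwrite(f'pics/{n}0.png',im[:,:,::-1])
E
```

```text
{'clock': 0.0, 'joints': array([ 1.00140569,  0.43522097,  0.02497718,  1.574149  , -0.01161106,
        1.13398819, -0.07512304]), 'dq': array([-0.00156581, -0.00163176, -0.00057341,  0.0004453 ,  0.00108624,
        0.00017491,  0.00077137]), 'joint_efforts': array([-1.44624348e-03, -6.67838645e+01,  9.84124951e-01, -3.14461184e+01,
       -6.06151507e-02,  4.27514885e-02,  1.15617440e-04]), 'position': array([ 0.28096987, -0.55768178,  0.2259262 ]), 'ee_rot': array([-3.05495376e+00, -7.26082644e-01,  7.97597750e-04]), 'force': array([ 0.62852397, -1.15271453, -1.02110765]), 'ft_torque': array([-0.01278641,  0.04526586,  0.03825736]), 'gripper_force': 0.0, 'width': 1.0019981304082342}
scene {'fov_y': 51.8353, 'cx': 318.4041, 'cy': 239.7932, 'world_to_cam': [[0.4057, 0.9138, -0.0198, -0.1781], [-0.5391, 0.2567, 0.8022, 0.2062], [0.7381, -0.3148, 0.5968, -1.433], [0.0, 0.0, 0.0, 1.0]]}
top {'fov_y': 54.8413, 'cx': 317.2525, 'cy': 241.7407, 'world_to_cam': [[0.0201, -0.9996, -0.0194, -0.014], [0.9965, 0.0185, 0.0818, -0.4873], [-0.0814, -0.021, 0.9965, -1.1931], [0.0, 0.0, 0.0, 1.0]]}
wrist {'fov_y': 64.4144, 'cx': 318.9038, 'cy': 235.5468, 'world_to_cam': [[0.4501, -0.893, -0.0015, -0.6248], [0.863, 0.4354, -0.2563, 0.0318], [0.2295, 0.1141, 0.9666, -0.3895], [0.0, 0.0, 0.0, 1.0]]}
```

View pics/top0.png

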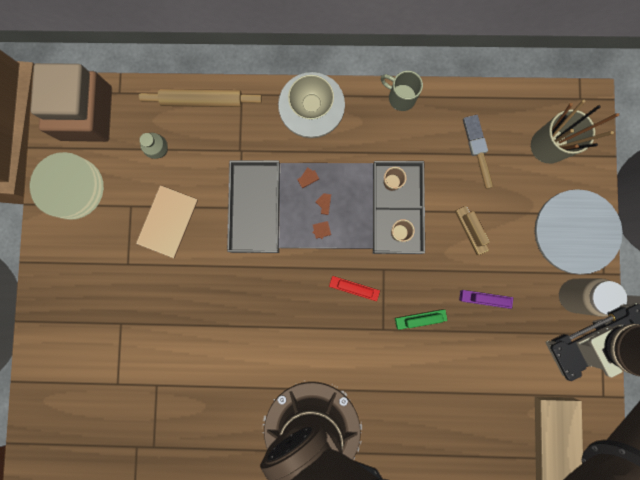

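View pics/scene0.png

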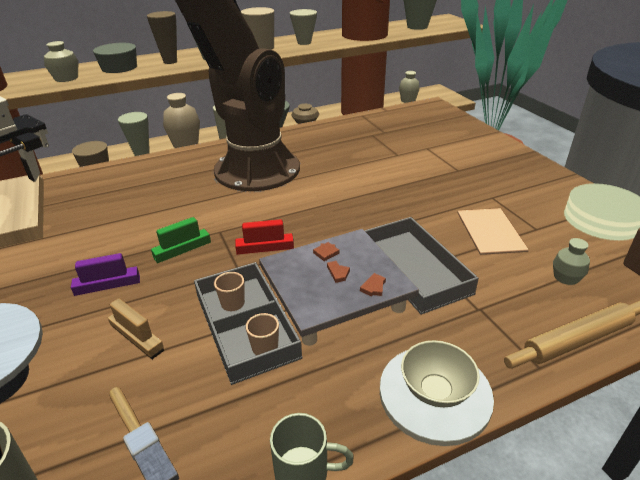

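The top view shows these candidates for the scraper:
- Wooden block with a ridge at (473,230).
- Red (355,289), green (421,320) and purple (487,299) look-alikes.
- Brush at (480,150).
- Rolling pin at (200,98).

By the description I choose the wooden block at (473,230). The scrap tray is at (254,207), on the +y side. The sherds are at (309,178), (323,204) and (322,230), and the tile is at (167,222).

```bash
python3 - <<'E'
from h import *
t=cv2.imread('pics/top0.png');s=cv2.imread('pics/scene0.png')
a=cv2.resize(t[195:265,440:510],(400,400),interpolation=cv2.INTER_CUBIC)
b=cv2.resize(s[290:360,100:170],(400,400),interpolation=cv2.INTER_CUBIC)
cv2.imwrite('pics/crop1.png',np.hstack([a,b]))
c=cams.get_calibration('top')
hsv=cv2.cvtColor(t,cv2.COLOR_BGR2HSV)
for n,(u,v) in dict(scr=(473,230),sh=(323,204),tile=(167,222),tab=(520,200)).items(): print(n,hsv[v,u],onz(c,u,v,0.06 if n=='sh' else 0.01).round(3))
# sherds
m=cv2.inRange(hsv,(0,120,60),(12,190,220));m[:160]=0;m[250:]=0;m[:,:280]=0;m[:,372:]=0
for k in cv2.findContours(m,0,2)[0]:
    if cv2.contourArea(k)>40:
        P=np.array([onz(c,*p[0],.07)[:2] for p in k]);print('sherd',P.min(0).round(3),P.max(0).round(3))
# shelf/trays corners
g=cv2.inRange(hsv,(0,0,0),(179,70,140));g[:150]=0;g[265:]=0;g[:,:220]=0;g[:,435:]=0
k=max(cv2.findContours(g,0,2)[0],key=cv2.contourArea);bx=cv2.boxPoints(cv2.minAreaRect(k))
print('trays',bx.round(1).tolist(),[onz(c,*p,.045)[:2].round(3).tolist() for p in bx])
tm=cv2.inRange(hsv,(8,60,190),(25,140,255));tm[:170]=0;tm[270:]=0;tm[:,:120]=0;tm[:,215:]=0
k=max(cv2.findContours(tm,0,2)[0],key=cv2.contourArea);r=cv2.minAreaRect(k);bx=cv2.boxPoints(r)
P=np.array([onz(c,*p,.008)[:2] for p in bx]);print('tile',P.round(3).tolist(),P.mean(0),[np.linalg.norm(P[i]-P[i-1]).round(3) for i in range(4)])
E
```

```text
scr [ 17 116  92] [ 0.527 -0.414  0.01 ]
sh [  9 142 138] [ 0.581 -0.018  0.06 ]
tile [ 17  83 207] [0.534 0.398 0.01 ]
tab [ 15 113 124] [ 0.609 -0.537  0.01 ]
sherd [ 0.495 -0.035] [0.534 0.006]
sherd [ 0.556 -0.033] [ 0.605 -0.   ]
sherd [ 0.622 -0.004] [0.671 0.047]
trays [[226.8000030517578, 252.0], [227.39999389648438, 159.6999969482422], [424.6000061035156, 161.0], [424.0, 253.3000030517578]] [[0.455, 0.227], [0.696, 0.234], [0.701, -0.279], [0.461, -0.278]]
tile [[0.476, 0.479], [0.635, 0.422], [0.597, 0.323], [0.439, 0.38]] [0.53675596 0.40076828] [np.float64(0.106), np.float64(0.168), np.float64(0.107), np.float64(0.168)]
```

View pics/crop1.png

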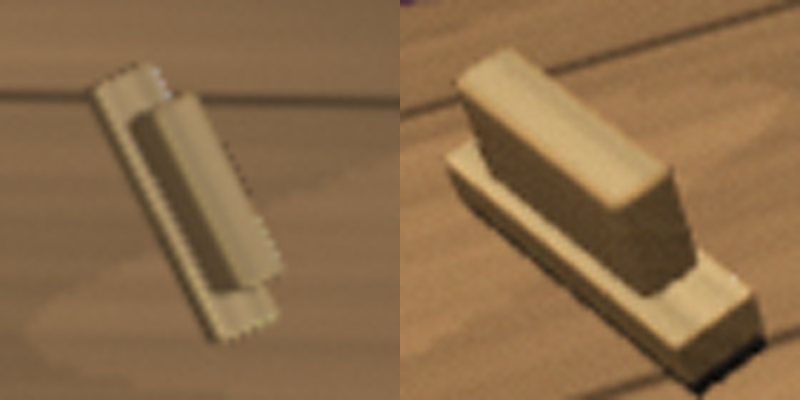

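The crop confirms the choice: a plain wooden block, upright, with its dark rubber edge underneath. In the top view the ridge-top ends are at about crop (176,101) and (264,280). In the scene view they are at about (241,189) and (84,66).

```bash
python3 - <<'E'
from h import *
ct=cams.get_calibration('top');cs=cams.get_calibration('scene')
q=70/400
T=lambda x,y:(440-.5+x*q,195-.5+y*q)
S=lambda x,y:(100-.5+x*q,290-.5+y*q)
A=tri(ct,T(176,101),cs,S(241,189));B=tri(ct,T(264,280),cs,S(84,66))
d=A-B;print(A,B,(A+B)/2,np.linalg.norm(d),np.degrees(np.arctan2(d[1],d[0])))
# tile by scene: shelf top height: sherd/tile check with scene corners
s=cv2.imread('pics/scene0.png');h=cv2.cvtColor(s,cv2.COLOR_BGR2HSV)
m=cv2.inRange(h,(8,50,190),(25,140,255));m[:195]=0;m[270:]=0;m[:,:440]=0;m[:,545:]=0
k=max(cv2.findContours(m,0,2)[0],key=cv2.contourArea);M=cv2.moments(k)
ap=cv2.approxPolyDP(k,5,True)[:,0];print('tile scene',ap.tolist(),[onz(cs,*p,.008)[:2].round(3).tolist() for p in ap])
for p in ((187,0),): pass
t=cv2.imread('pics/top0.png')
# sherd centroid heights via both views
def cen(im,box):
    h=cv2.cvtColor(im,cv2.COLOR_BGR2HSV);m=cv2.inRange(h,(0,120,60),(12,200,255));z=np.zeros_like(m);x0,y0,x1,y1=box;z[y0:y1,x0:x1]=m[y0:y1,x0:x1]
    r=[]
    for k in cv2.findContours(z,0,2)[0]:
        if cv2.contourArea(k)>40:M=cv2.moments(k);r.append((M['m10']/M['m00'],M['m01']/M['m00']))
    return sorted(r,key=lambda p:-p[1])
a=cen(t,(280,160,372,250));b=cen(s,(300,235,400,300))[::-1]
print(a,b)
for p,r in zip(a,b):print('sherd',tri(ct,p,cs,r).round(3))
R=cv2.Rodrigues(observe()['ee_rot'])[0];print(R.round(3))
E
```

```text
[ 0.56508792 -0.38849397  0.06895532] [ 0.48692545 -0.42663276  0.06777317] [ 0.52600669 -0.40756337  0.06836424] 0.0869789473202548 26.00971441243797
tile scene [[458, 211], [481, 252], [527, 249], [500, 208]] [[0.442, 0.377], [0.598, 0.322], [0.632, 0.42], [0.475, 0.478]]
[(321.1048689138577, 229.66011235955057), (323.8327939590075, 202.67206040992448), (307.6850877192982, 177.6456140350877)] [(325.9037467700258, 250.97351421188628), (337.56947162426616, 270.9967384213959), (373.0039800995025, 285.0721393034826)]
sherd [ 0.514 -0.015  0.065]
sherd [ 0.583 -0.021  0.066]
sherd [0.647 0.022 0.066]
[[ 0.893  0.45  -0.001]
 [ 0.45  -0.893  0.001]
 [-0.    -0.001 -1.   ]]
```

Request:
{"op": "step_arm", "data": {"steps": [[20,12,0,0,0,0],[25,15,0,0,0,0],[25,15,0,0,0,0],[25,15,0,0,0,0],[25,15,0,0,0,0],[25,16,0,0,0,0],[25,16,0,0,0,0],[25,16,0,0,0,0],[25,15,0,0,0,0],[25,15,0,0,0,-0.012],[0,0,0,0,0,0],[0,0,0,0,0,0],[0,0,0,0,0,0]], "gripper": 1}}

```text
clock: 1.23
position: [0.5257, -0.4084, 0.2263]
ee_rot: [-3.061, -0.708, 0.002]
force: [-1.0, 0.8, 0.6]
width: 1.002
gripper_force: 0.0
```

```bash
python3 - <<'E'
from h import *
c=cams.get_calibration('wrist');o=observe();im=cams.get_image('wrist')[:,:,::-1].copy()
cv2.imwrite('pics/w1.png',im);print(o['position'],o['clock'],c['world_to_cam'].tolist() if hasattr(c['world_to_cam'],'tolist') else c['world_to_cam'])
yaw=np.radians(26.);R=np.array([[np.cos(yaw),-np.sin(yaw)],[np.sin(yaw),np.cos(yaw)]])
for x,y in((45,11),(45,-11),(-45,-11),(-45,11)):
    p=np.r_[R@[x/1e3,y/1e3]+[.526,-.4076],.07];u=proj(c,p);print(np.round(u,1));cv2.circle(im,(int(u[0]),int(u[1])),3,(0,0,255),1)
cv2.imwrite('pics/w1m.png',im)
E
```

```text
[ 0.5256819  -0.40842608  0.22628296] 1.2333 [[0.4394070838223347, -0.8982879045486555, -0.0005052012865657501, -0.5983893993188845], [0.8680094678549845, 0.4247407182382413, -0.2572059213637428, -0.2511518153188482], [0.23125954769665338, 0.11257958434836722, 0.9663564863895158, -0.4643995163268153], [0.0, 0.0, 0.0, 1.0]]
[304.  164.4]
[331.1 164.4]
[330.1 269. ]
[304.9 269. ]
```

View pics/w1m.png

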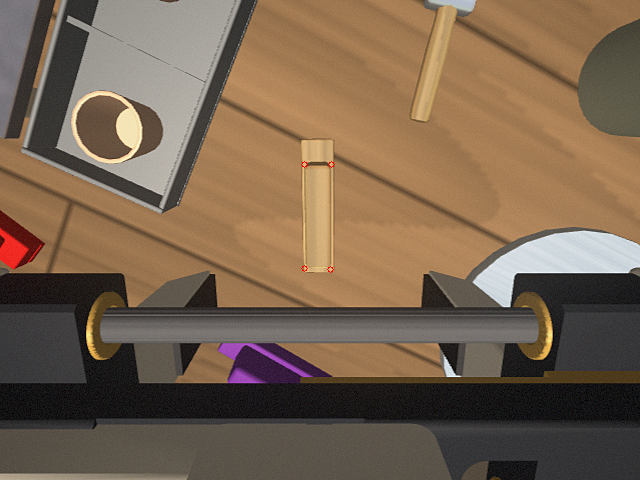

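The predicted ridge corners (304–331, 164–269) sit on the ridge in the wrist view, so the pose is confirmed. I'll descend and grip.

Request:
{"op": "step_arm", "data": {"steps": [[0,0,-15,0,0,0],[0,0,-25,0,0,0],[0,0,-30,0,0,0],[0,0,-30,0,0,0],[0,0,-30,0,0,0],[0,0,-25,0,0,0],[0,0,-20,0,0,0],[0,0,-10,0,0,0],[0,0,-5,0,0,0],[0,0,0,0,0,0],[0,0,0,0,0,0]]}}

```text
clock: 2.2
position: [0.5265, -0.409, 0.0378]
ee_rot: [3.06, 0.707, 0.001]
force: [0.8, -0.7, 0.3]
width: 1.003
gripper_force: 0.0
```

Request:
{"op": "step_arm", "data": {"steps": [[0,0,0,0,0,0],[0,0,0,0,0,0],[0,0,0,0,0,0],[0,0,0,0,0,0],[0,0,0,0,0,0],[0,0,0,0,0,0],[0,0,0,0,0,0],[0,0,0,0,0,0],[0,0,0,0,0,0],[0,0,0,0,0,0]], "gripper": 0, "force": 40}}

```text
clock: 3.03
position: [0.5262, -0.4081, 0.0367]
ee_rot: [-3.061, -0.708, 0.0]
force: [0.2, -0.1, 0.0]
width: 0.323
gripper_force: 0.0
```

Request:
{"op": "step_arm", "data": {"steps": [[0,0,0,0,0,0],[0,0,0,0,0,0],[0,0,0,0,0,0],[0,0,0,0,0,0],[0,0,0,0,0,0]]}}

```text
clock: 3.45
position: [0.5262, -0.4081, 0.0366]
ee_rot: [-3.061, -0.708, 0.0]
force: [0.3, 0.6, -2.1]
width: 0.239
gripper_force: 40.0
```

Request:
{"op": "step_arm", "data": {"steps": [[0,0,10,0,0,0],[0,0,20,0,0,0],[0,0,25,0,0,0],[0,0,25,0,0,0],[0,0,25,0,0,0],[0,0,25,0,0,0],[0,0,20,0,0,0],[0,0,10,0,0,0],[0,0,0,0,0,0],[0,0,0,0,0,0]]}}

```text
clock: 4.28
position: [0.5261, -0.4081, 0.1966]
ee_rot: [3.061, 0.708, 0.0]
force: [-0.1, 0.5, -2.0]
width: 0.234
gripper_force: 40.0
```

Request:
{"op": "step_arm", "data": {"steps": [[3,10,0,0,0,-0.034],[6,20,0,0,0,-0.034],[7,25,0,0,0,-0.034],[7,25,0,0,0,-0.034],[7,25,0,0,0,-0.034],[7,25,0,0,0,-0.034],[7,25,0,0,0,-0.034],[7,25,0,0,0,-0.034],[7,25,0,0,0,-0.034],[7,25,0,0,0,-0.034],[7,25,0,0,0,-0.034],[7,25,0,0,0,-0.034],[5,18,0,0,0,-0.034],[3,10,0,0,0,0],[0,0,0,0,0,0],[0,0,0,0,0,0]]}}

```text
clock: 5.62
position: [0.6126, -0.1007, 0.1957]
ee_rot: [3.141, 0.022, -0.003]
force: [-0.8, -1.5, -2.0]
width: 0.239
gripper_force: 40.0
```

Request:
{"op": "step_arm", "data": {"steps": [[0,0,-10,0,0,0],[0,0,-20,0,0,0],[0,0,-20,0,0,0],[0,0,-20,0,0,0],[0,0,-12,0,0,0],[0,0,-6,0,0,0],[0,0,0,0,0,0],[0,0,0,0,0,0],[0,0,0,0,0,0]]}}

```text
clock: 6.37
position: [0.614, -0.1006, 0.1098]
ee_rot: [3.141, 0.019, 0.003]
force: [-0.1, 0.3, -2.3]
width: 0.235
gripper_force: 40.0
```

```bash
python3 - <<'E'
from h import *
o=observe();R=cv2.Rodrigues(o['ee_rot'])[0];print(o['position'],R.round(3),o['joints'].round(2))
a=cams.get_image('scene')[:,:,::-1];b=cams.get_image('top')[:,:,::-1]
A=cv2.resize(a[200:400,180:480],(600,400),interpolation=cv2.INTER_CUBIC);cv2.imwrite('pics/s2.png',A)
E
```

```text
[ 0.61400503 -0.10055634  0.10981086] [[ 1.     0.012  0.002]
 [ 0.012 -1.    -0.   ]
 [ 0.002  0.    -1.   ]] [ 0.07  0.54  0.    1.71 -0.    0.89 -1.48]
```

View pics/s2.png

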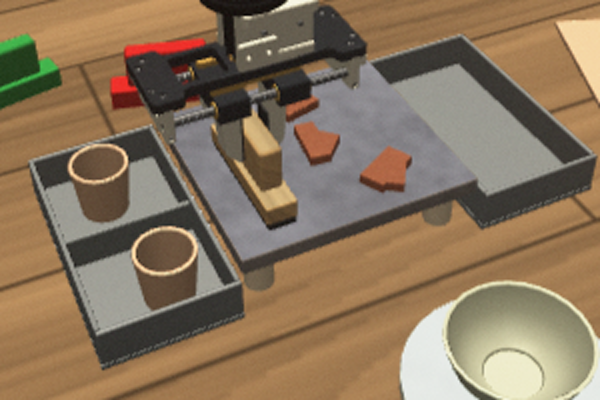

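The scraper hangs squarely above the shelf's bare -y side, with the sherds at about (300,108), (318,142) and (387,168) in the crop. I'll lower it onto the shelf gently.

Request:
{"op": "step_arm", "data": {"steps": [[0,0,-4,0,0,0],[0,0,-4,0,0,0],[0,0,-2,0,0,0],[0,0,-1,0,0,0],[0,0,0,0,0,0],[0,0,0,0,0,0],[0,0,0,0,0,0]]}}

```text
clock: 7.05
position: [0.6134, -0.1002, 0.0978]
ee_rot: [3.141, 0.02, 0.0]
force: [-0.8, 0.6, -1.8]
width: 0.239
gripper_force: 40.0
```

Request:
{"op": "step_arm", "data": {"steps": [[0,0,-1,0,0,0],[0,0,-0.5,0,0,0],[0,0,0,0,0,0],[0,0,0,0,0,0],[0,0,0,0,0,0]]}}

```text
clock: 7.47
position: [0.6134, -0.1002, 0.0966]
ee_rot: [3.141, 0.02, 0.001]
force: [-1.5, 0.6, 3.5]
width: 0.232
gripper_force: 40.0
```

Request:
{"op": "step_arm", "data": {"steps": [[0,6,0,0,0,0],[0,10,0,0,0,0],[0,12,0,0,0,0],[0,12,0,0,0,0],[0,12,0,0,0,0],[0,12,0,0,0,0],[0,12,0,0,0,0],[0,12,0,0,0,0],[0,12,0,0,0,0],[0,12,0,0,0,0],[0,12,0,0,0,0],[0,12,0,0,0,0],[0,12,0,0,0,0]]}}

```text
clock: 8.55
position: [0.6132, 0.0488, 0.0965]
ee_rot: [3.141, 0.02, 0.0]
force: [0.2, -6.0, 5.4]
width: 0.237
gripper_force: 40.0
```

Request:
{"op": "step_arm", "data": {"steps": [[0,12,0,0,0,0],[0,12,0,0,0,0],[0,12,0,0,0,0],[0,12,0,0,0,0],[0,10,0,0,0,0],[0,6,0,0,0,0],[0,0,0,0,0,0],[0,0,0,0,0,0],[0,0,0,0,0,0],[0,0,0,0,0,0]]}}

```text
clock: 9.38
position: [0.6129, 0.1114, 0.0958]
ee_rot: [3.141, 0.019, -0.001]
force: [-0.9, -0.3, -2.2]
width: 0.239
gripper_force: 40.0
```

Request:
{"op": "step_arm", "data": {"steps": [[0,0,10,0,0,0],[0,0,25,0,0,0],[0,0,25,0,0,0],[0,-10,10,0,0,0],[-5,-25,0,0,0,0],[-10,-35,0,0,0,0],[-15,-35,0,0,0,0],[-20,-35,0,0,0,0],[-20,-35,0,0,0,0],[-10,-25,0,0,0,0],[-3,-12,0,0,0,0],[0,0,0,0,0,0],[0,0,0,0,0,0]]}}

```text
clock: 10.47
position: [0.5303, -0.101, 0.1665]
ee_rot: [-3.141, -0.017, -0.001]
force: [0.8, 0.9, -2.4]
width: 0.234
gripper_force: 40.0
```

```bash
python3 - <<'E'
from h import *
print(observe()['position'])
a=cams.get_image('scene')[:,:,::-1];b=cams.get_image('top')[:,:,::-1]
A=cv2.resize(a[200:400,180:480],(450,300));B=cv2.resize(b[150:270,220:440],(550,300))
A=cv2.resize(A,(390,300));B=cv2.resize(B,(410,300));cv2.imwrite('pics/s3.png',np.hstack([A,B]))
E
```

```text
[ 0.53030537 -0.10098496  0.16646948]
```

View pics/s3.png

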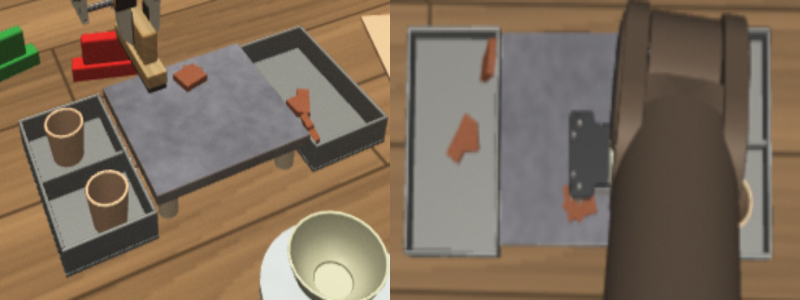

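Two sherds are in the scrap tray, at about (463,138) and (489,60) in the right crop, the second leaning on the wall. The third is still on the shelf at (580,205). Now the second wipe.

Request:
{"op": "step_arm", "data": {"steps": [[0,0,-10,0,0,0],[0,0,-20,0,0,0],[0,0,-18,0,0,0],[0,0,-10,0,0,0],[0,0,-6,0,0,0],[0,0,-3,0,0,0],[0,0,-2,0,0,0],[0,0,-0.5,0,0,0],[0,0,0,0,0,0],[0,0,0,0,0,0],[0,0,0,0,0,0]]}}

```text
clock: 11.48
position: [0.5306, -0.1002, 0.0973]
ee_rot: [3.141, 0.02, 0.002]
force: [0.1, 0.0, -1.9]
width: 0.238
gripper_force: 40.0
```

Request:
{"op": "step_arm", "data": {"steps": [[0,0,-0.5,0,0,0],[0,6,0,0,0,0],[0,10,0,0,0,0],[0,12,0,0,0,0],[0,12,0,0,0,0],[0,12,0,0,0,0],[0,12,0,0,0,0],[0,12,0,0,0,0],[0,12,0,0,0,0],[0,12,0,0,0,0],[0,12,0,0,0,0],[0,12,0,0,0,0],[0,12,0,0,0,0],[0,12,0,0,0,0]]}}

```text
clock: 12.65
position: [0.5304, 0.0484, 0.0965]
ee_rot: [3.141, 0.019, 0.001]
force: [0.9, -5.4, 6.1]
width: 0.237
gripper_force: 40.0
```

Request:
{"op": "step_arm", "data": {"steps": [[0,12,0,0,0,0],[0,12,0,0,0,0],[0,12,0,0,0,0],[0,12,0,0,0,0],[0,10,0,0,0,0],[0,8,0,0,0,0],[0,4,0,0,0,0],[0,0,0,0,0,0],[0,0,0,0,0,0],[0,0,0,0,0,0]]}}

```text
clock: 13.48
position: [0.5299, 0.1175, 0.0959]
ee_rot: [3.141, 0.019, -0.001]
force: [0.6, -0.2, -1.4]
width: 0.239
gripper_force: 40.0
```

Request:
{"op": "step_arm", "data": {"steps": [[0,0,10,0,0,0],[0,0,25,0,0,0],[0,0,25,0,0,0],[0,10,15,0,0,-0.03],[0,20,0,0,0,-0.03],[0,25,0,0,0,-0.03],[0,25,0,0,0,-0.03],[0,25,0,0,0,-0.03],[0,25,0,0,0,-0.03],[0,25,0,0,0,-0.03],[0,25,0,0,0,-0.03],[0,25,0,0,0,-0.03],[0,25,0,0,0,-0.03],[0,25,0,0,0,-0.03],[0,20,0,0,0,-0.02],[0,10,0,0,0,0],[0,0,0,0,0,0],[0,0,0,0,0,0],[0,0,0,0,0,0]]}}

```text
clock: 15.07
position: [0.531, 0.4005, 0.1714]
ee_rot: [3.095, -0.53, 0.001]
force: [-0.1, -1.0, -1.3]
width: 0.238
gripper_force: 40.0
```

```bash
python3 - <<'E'
from h import *
o=observe();R=cv2.Rodrigues(o['ee_rot'])[0];print(o['position'],np.degrees(np.arctan2(R[1,0],R[0,0])),R[:,2].round(3))
a=cams.get_image('scene')[:,:,::-1];b=cams.get_image('top')[:,:,::-1]
A=cv2.resize(a[190:370,240:540],(500,300),interpolation=2);B=cv2.resize(b[150:270,180:300],(300,300),interpolation=2)
cv2.imwrite('pics/s4.png',np.hstack([A,B]))
E
```

```text
[0.53096524 0.40054154 0.1714092 ] -19.41934398909562 [ 0.    -0.001 -1.   ]
```

View pics/s4.png

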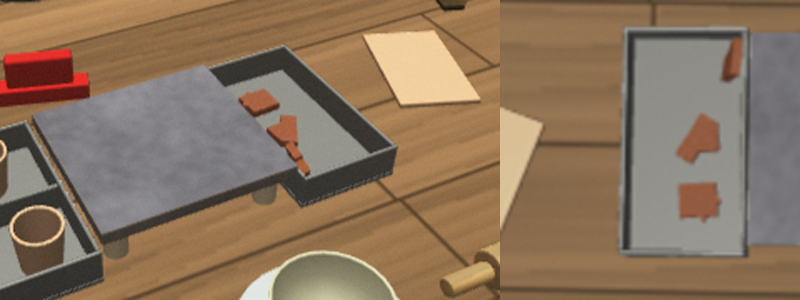

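All three sherds are in the tray, at (738,60), (700,138) and (699,200) in the right crop, and the shelf is clear. The cup in view is standing. Now to set the scraper on the tile.

Request:
{"op": "step_arm", "data": {"steps": [[2,0,-10,0,0,-0.005],[2,0,-20,0,0,0],[1,0,-25,0,0,0],[0.5,-0.5,-25,0,0,0],[0,0,-20,0,0,0],[0,0,-12,0,0,0],[0,0,-6,0,0,0],[0,0,-3,0,0,0],[0,0,-2,0,0,0],[0,0,0,0,0,0],[0,0,0,0,0,0],[0,0,0,0,0,0],[0,0,0,0,0,0]]}}

```text
clock: 16.25
position: [0.5361, 0.4027, 0.0491]
ee_rot: [-3.095, 0.535, -0.001]
force: [0.9, -0.4, -2.8]
width: 0.238
gripper_force: 40.0
```

```bash
python3 - <<'E'
from h import *
o=observe();print(o['position'],o['force'])
a=cams.get_image('scene')[:,:,::-1]
cv2.imwrite('pics/s5.png',cv2.resize(a[130:290,400:600],(750,600),interpolation=2))
E
```

```text
[0.53614047 0.4026835  0.04907328] [ 0.87791719 -0.40116765 -2.78027414]
```

View pics/s5.png

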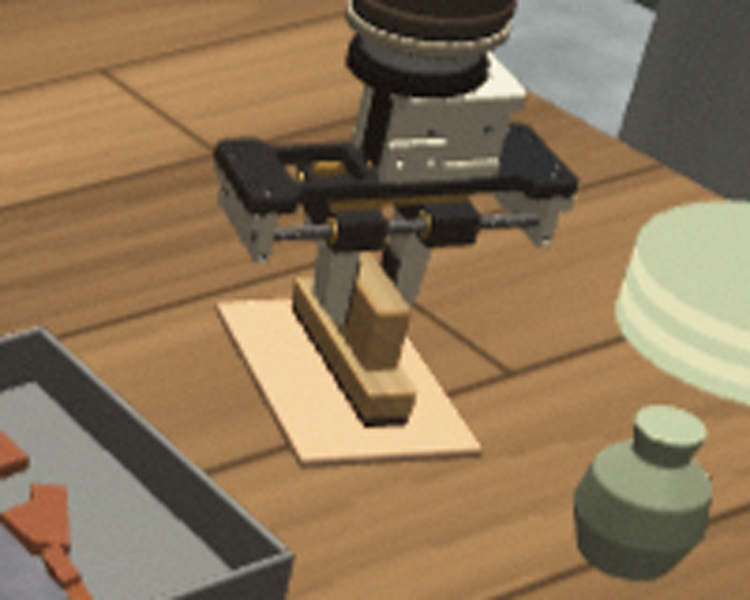

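The scraper is just above the tile and in line with it; its far lower end is at crop (367,425)–(410,418). I'll check its position along the tile by number.

```bash
python3 - <<'E'
from h import *
c=cams.get_calibration('scene');o=observe();print(o['position'])
f=lambda x,y:(400-.5+x/3.75,130-.5+y/3.75)
L,Rr=onz(c,*f(365,424),.012),onz(c,*f(411,418),.012);M=(L+Rr)/2
y=np.radians(-19.7);ex=np.array([np.cos(y),np.sin(y)]);ey=np.array([-ex[1],ex[0]])
d=M[:2]-[.5365,.4003];print(L,Rr,'along',d@ex,'across',d@ey)
E
```

```text
[0.53601006 0.40262504 0.04891825]
[0.58888363 0.37180763 0.012     ] [0.59588043 0.40045186 0.012     ] along 0.05738801248869217 across 0.005496691202385433
```

```bash
python3 - <<'E'
from h import *
c=cams.get_calibration('wrist');o=observe();im=cams.get_image('wrist')[:,:,::-1].copy()
R=cv2.Rodrigues(o['ee_rot'])[0];y=np.arctan2(R[1,0],R[0,0]);ex=np.array([np.cos(y),np.sin(y)]);ey=np.array([-ex[1],ex[0]])
p=o['position'];zu=p[2]-.0368
for X,Y,Z in((45,11,70),(45,-11,70),(65,15,25),(65,-15,25)):
    u=proj(c,np.r_[p[:2]+X/1e3*ex+Y/1e3*ey,zu+Z/1e3]);print(np.round(u,1));cv2.circle(im,tuple(np.int32(np.round(u))),3,(0,0,255),1)
for X,Y in((85,55),(85,-55),(-85,55),(-85,-55)):
    q=np.radians(-19.7);e=np.array([np.cos(q),np.sin(q)]);g=np.array([-e[1],e[0]])
    u=proj(c,np.r_[np.array([.5365,.4003])+X/1e3*e+Y/1e3*g,.008]);print('tile',np.round(u,1));cv2.circle(im,tuple(np.int32(np.round(u))),4,(255,0,0),2)
cv2.imwrite('pics/w6.png',im)
E
```

```text
[285.4 210.9]
[351.6 210.9]
[284.1 145.4]
[353.4 145.4]
tile [211.6  99.3]
tile [434.9  99.7]
tile [231.3 395.7]
tile [412.6 396.1]
```

View pics/w6.png

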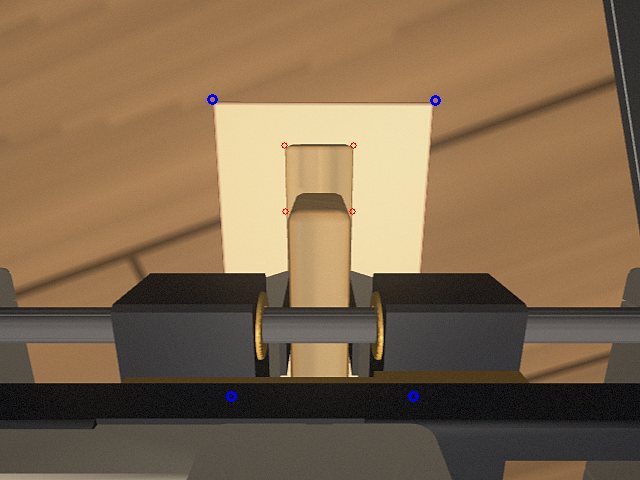

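The block end fits the prediction, at (284–353, 145). The tile's far corners at (215,103) and (433,103) show the scraper about 2 mm too far left (+y) and about 1.5 mm too far ahead. I'll nudge it, lower it and release.

Request:
{"op": "step_arm", "data": {"steps": [[-1,-1,0,0,0,0],[-1,-1,0,0,0,0],[0,0,-2,0,0,0],[0,0,-1.5,0,0,0],[0,0,-1,0,0,0],[0,0,0,0,0,0],[0,0,0,0,0,0],[0,0,0,0,0,0]]}}

```text
clock: 17.02
position: [0.5338, 0.4003, 0.0446]
ee_rot: [-3.096, 0.535, -0.0]
force: [-2.8, -1.3, 7.3]
width: 0.237
gripper_force: 40.0
```

Request:
{"op": "step_arm", "data": {"steps": [[0,0,0,0,0,0],[0,0,0,0,0,0],[0,0,0,0,0,0],[0,0,0,0,0,0],[0,0,0,0,0,0],[0,0,0,0,0,0],[0,0,0,0,0,0],[0,0,0,0,0,0],[0,0,0,0,0,0],[0,0,0,0,0,0]], "gripper": 0.9}}

```text
clock: 17.85
position: [0.5338, 0.4004, 0.0437]
ee_rot: [3.096, -0.535, -0.0]
force: [-0.7, -0.2, -0.4]
width: 0.886
gripper_force: 0.0
```

Request:
{"op": "step_arm", "data": {"steps": [[0,0,5,0,0,0],[0,0,15,0,0,0],[0,0,25,0,0,0],[0,0,25,0,0,0],[0,0,30,0,0,0],[0,0,30,0,0,0],[0,0,30,0,0,0],[-20,-15,20,0,0,0],[-25,-15,10,0,0,0],[-25,-15,0,0,0,0],[-25,-15,0,0,0,0],[-25,-10,0,0,0,0],[-15,0,0,0,0,0],[0,0,0,0,0,0],[0,0,0,0,0,0]]}}

```text
clock: 19.1
position: [0.3985, 0.3307, 0.2345]
ee_rot: [-3.095, 0.533, -0.001]
force: [0.5, -0.8, 0.8]
width: 0.9
gripper_force: 0.0
```

```bash
python3 - <<'E'
from h import *
print(observe()['position'],observe()['clock'],observe()['width'])
a=cams.get_image('scene')[:,:,::-1];b=cams.get_image('top')[:,:,::-1]
A=cv2.resize(a[180:390,180:540],(800,467),interpolation=2)
B=cv2.resize(b[150:270,120:440],(355,133),interpolation=2)
C=cv2.resize(cams.get_image('wrist')[:,:,::-1],(177,133))
row=np.zeros((133,800,3),np.uint8);row[:,:355]=B;row[:,360:537]=C
cv2.imwrite('pics/s7.png',np.vstack([A,row]))
E
```

```text
[0.39848711 0.33066525 0.23454753] 19.1 0.8999665965976189
```

View pics/s7.png

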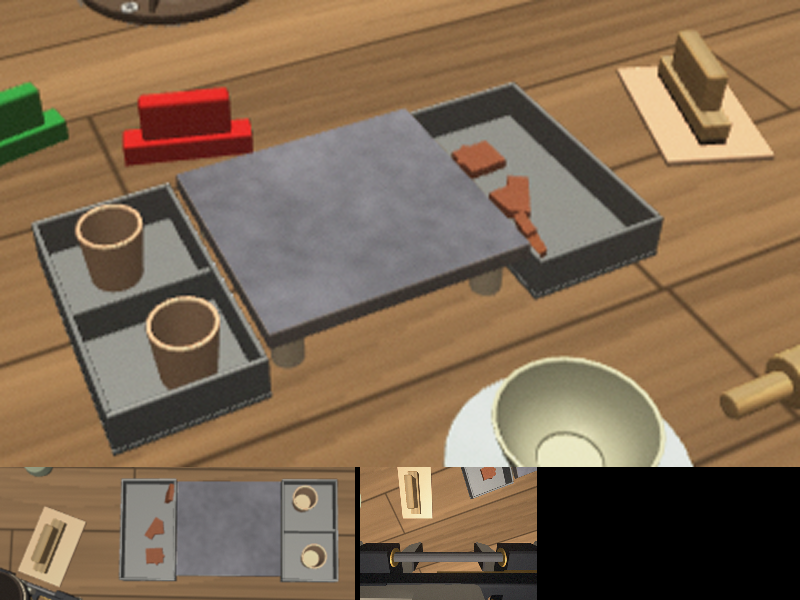

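The scraper stands upright in the middle of the tile, lying along it, at (695,95). All three sherds are in the scrap tray at (480,158), (512,195) and (535,238), the shelf is clear and both cups are standing. I'll hand the job in.

```bash
python3 -c "
from cell import job;print(job.sign_off())"
```

```text
the job is handed in; nothing more can be done
None
```

The job is handed in at about 19 s: all three sherds are in the scrap tray (one leaning on its wall), both cups are standing, and the scraper lies rubber-down in the middle of the tile, along its length.

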